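Stand up the fallen mill and show its foot to the inspection camera

TASK

One of the turned wooden pepper mills has fallen over on the bench: stand it upright on its foot and let go, to see that it stands by itself. Then take it by its head and hold it in the air in front of the inspection camera, its foot facing the lens squarely, centred on the lens and 9 cm from the glass. Finish holding it still there, and leave the camera, the other mills and the glue pot alone.

Things in the scene. Friction and masses are not known exactly. Their poses are not given: they have to be found in the camera images.
- mill: The fallen pepper mill, the only one lying down; turned wood, about 170 g, 148 mm long, z axis from foot to head. Origin: centre of its flat underside. Eight-sided foot 52 mm over the flats, z 0 to 18 mm; above that round: waist 34 mm at z 58, centre of mass near z 60. It lies on a flat of the foot and the head, origin 27 mm above the bench, head to the robot's right within 0.5 rad.
- mill_head (a point): Middle of the fallen mill's head, on its axis 115 mm from the underside; axes as mill. The head is a straight drum 44 mm across, from z = 98 to 133 mm of the mill, then domed to 140 mm and topped by the nut to 148 mm; below it the mill narrows to the waist. Lying down, this point is 23 mm above the bench.
- cam_stand: Stand of the inspection camera, fixed to the bench: steel plate 120 x 110 x 12 mm, two cheeks 74 mm high with knobs outside (112 mm across) that carry the camera between them. Origin: centre of the plate's underside. The camera tilts about the stand's y, 62 mm above the bench; the lens leans 0.3 to 0.55 rad from vertical over the stand's -x side, differently each time, and stays as set.
- lens (a point): Centre of the lens glass, amid the white ring light of the camera (68 mm across), 41.5 mm from its tilt axis. z is the line of sight, out of the lens, up and leaning roughly towards the robot; y is the stand's y. The mill's underside belongs on this z axis 90 mm from this point, with the mill's z axis (foot to head) along this z axis.
- mill_b: Another pepper mill of the same shape, standing upright; leave it alone. Origin at the centre of its underside.
- mill_c: A third pepper mill of the same shape, standing upright; leave it alone. Origin at the centre of its underside.
- pot: White glue pot with a red screw lid, 68 mm in diameter, 85 mm high, standing; leave it alone. Origin at the centre of its underside.
Mind the look-alikes: they are no part of the job. Leave any yellow look-alike of the mill alone. Of the things that look like the cam_stand, the larger one is meant.

How it is judged (in metres and radians):
On the way:
1. the fallen mill stands upright on its foot on the bench, let go and still (angle between mill's own z axis and vertical below 0.08 rad and height (world z) of mill below 0.006 m and contact force between mill and the arm below 0.05 N and contact force between mill and the fingers below 0.05 N and linear speed of mill below 0.02 m/s and angular speed of mill below 0.2 rad/s), for 0.3 s.
At the end, for the whole second after the job is handed in: Mill held by its head, still, touching nothing else: foot centre 77 to 103 mm from the lens glass along the line of sight and within 12 mm of it in x and y, mill axis within 0.14 rad of that line; camera as set, other mills and pot upright and within 20 mm of their places (z of mill in the frame of lens between 0.077 and 0.103 m and x of mill in the frame of lens between -0.012 and 0.012 m and y of mill in the frame of lens between -0.012 and 0.012 m and angle between the z axis of mill and the z axis of lens, either way round below 0.14 rad and z of the grasp point in the frame of mill above 0.09 m and contact force between mill and the fingers above 2 N and contact force between mill and cam_stand below 0.05 N and linear speed of mill below 0.02 m/s and angular speed of mill below 0.15 rad/s and angle between each of mill_b, mill_c, pot's own z axis and vertical below 0.1 rad and distance of each of mill_b, mill_c, pot from where it was at the start of the episode below 0.02 m and distance of lens from where it was at the start of the episode below 0.005 m); the arm keeps its last pose, push and grip.
It fails at once if a standing mill or the glue pot was knocked over or pushed away (distance of any of mill_b, mill_c, pot from where it was at the start of the episode above 0.03 m or angle between any of mill_b, mill_c, pot's own z axis and vertical above 0.3 rad).
It fails at once if the camera was struck (contact force between cam_stand and mill above 3 N or contact force between cam_stand and the arm above 3 N or contact force between cam_stand and the fingers above 3 N or distance of lens from where it was at the start of the episode above 0.008 m).
It also fails if it takes over 61 s, if anything falls off the work surface, if the arm or the gripper's body presses on something with over 40 N, if the wrist force passes 120 N, or if a joint passes its speed limit or range.

ROBOT

A 6-joint arm with a two-finger parallel gripper is mounted at the origin on the work surface. World frame = base frame: x ahead of the robot, y to its left, z up, the work surface at z = 0. Lengths are in m, angles in degrees, forces in N, time in s.
With the tool pointing down it reaches from about 0.325 to 1 m from the base axis. Payload 5.1 kg.
Tool frame: the origin (TCP) lies at the very end of the fingers, on their centre line; the grasp point (between the pads) lies 19 mm behind it; z points along the fingers, y is the line along which they close (so a half turn about z gives the same grasp; the last joint's range is limited). The gripper opens to 85 mm and grips with 20 to 120 N. Pads are 22 mm wide; open, the fingers measure 114 mm over their backs; the gripper's body (76 mm by 85 mm) begins 54 mm behind the grasp point. The pads swing forward as they close: fully open they stand 13 mm farther back than shut.
Start: joints at [60.355, 7.093, 94.555, -0, 78.352, -4.733], TCP at [0.274, 0.589, 0.231] pointing down, gripper open.
Joint ranges: [-149.61, 149.61], [-58.7, 133.49], [1.44, 155.28], [-77.14, 257.14], [18.33, 153.61], [-166.67, 166.67]. Speed limits (degrees/s): [147.25, 147.25, 180, 180, 180, 180].

INTERFACE

Orientations are given as a 3x3 rotation matrix whose columns are the frame's x, y, z axes.
In Python, from rig import bot, viewer gives the robot as it stands.
- The arm moves only by the tool send_rows, never from a script. Its arguments are lists of equal length, an entry for each row: "offset": the shift along the tool's x, y, z in units of 25 mm (1.0 is 25 mm), a list of three; "spin": the turn about the tool's z in units of 6 degrees (1.0 is 6 degrees). In form: {"offset": [[dx, dy, dz], ...], "spin": [spin, ...]}. A call has 1 to 20 rows; each row is the pose to reach, as a shift and turn from the pose commanded when the call began, along the tool's axes at that moment; what a row does not reach only later rows make up. A row lasts 1/12 s, in which the tool goes at most 41.7 mm and 7.16 degrees, less where a joint would pass 70% of its speed; a pose out of reach is approached as far as the arm can. A call with a gripper value outside its range is refused whole. "gripper" is the finger opening in mm, from 0 to 85.4, set as the call begins (left out, the last holds). The fingers move at their own pace and stop on an object; "squeeze" is the grip in N (left out, the last holds). Time passes only in rows, so rows that repeat a pose let the fingers close. It gives the time, the measured TCP pose, the force, the opening and the grip force at its end, in the units of the state.
- bot.state(): the state, without advancing time (a new reading comes with each control period).
- viewer.camera(name): name is "scene" or "side" or "wrist"; returns a dict with "img" (480x640x3 uint8, blue, green, red), "mtx" (3x3 intrinsics, pixels), "dist_coeffs" ([k1, k2, p1, p2, k3] as OpenCV has them; the pictures are not rectified), "R" (3x3) and "t" (3): a world point X has camera coordinates R X + t. Camera axes: x right, y down, z forward; pixel columns grow to the right and rows downward; lengths in m; the calibration is good to about 2 mm. A picture is of the moment at which its call begins. There is no depth.
- bot.job_done(): hands the job in; it is judged then, once.
Trained networks look in a picture, given as the dict that the camera call returned (one of the last four; its "shot" number tells which), for a name from the list of things; names that differ only in an ending like _2 or _b are one class to them, and where a whole thing is asked for, a point or a joint stands for the part that bears it (a point fixed in the world has none). Each returns a list of dicts, best first, with "confidence" (0 to 1); they miss things now and then, are a little off and sometimes report something else, mostly with a low value. They report only what shows in the picture. A call takes as long as a camera call. They do not tell look-alikes from the thing itself.
- viewer.recognise(target, picture): "rect" ([left, top, right, bottom] in pixels, round what is visible of it).
The state is a dict: "clock": time; "joint_positions": joint angles; "qvel": joint speeds; "joint_efforts": joint torques, N m; "tcp_pos": TCP position; "eef_rot": TCP orientation; "wrist_force": force on the tool from outside, world axes, zero at the start; "wrist_torque": the same for the moment, N m; "opening": finger opening in m; "gripper_force": force on a finger pad.
Only numpy, scipy, OpenCV 4.12 (cv2) and the standard library are available. Lean on these libraries where they do the work, as an engineer would, in place of code of your own. Each camera call takes 0.05 s, during which the arm holds its last target. There are 200 camera calls.

## Working session

There is one attempt and no reset: what is moved stays moved. The work goes in short steps, Python scripts to look and compute and a tool call to move; the robot and the scene stay as the last step left them, time stands still between calls to the robot, and variables do not carry over. Pictures are saved under pics/ and viewed, at most 10 in all, crops included, and the job is handed in when it is done.

Besides the shell and the picture viewer there is one more tool, called as name(argument=value, ...) on one line, values as JSON. send_rows: Moves the arm, as the interface text tells. Its arguments: {"type":"object","properties":{"offset":{"type":"array","items":{"type":"array","items":{"type":"number"}}},"spin":{"type":"array","items":{"type":"number"}},"gripper":{"type":"number"},"squeeze":{"type":"number"}},"required":["offset","spin"]}

```bash
mkdir -p pics; ls
cat > h.py <<'E'
import numpy as np, cv2, pickle
from rig import bot, viewer
def snap(name, save=None):
    c=viewer.camera(name)
    if save: cv2.imwrite('pics/%s.png'%save,c['img'])
    return c
def ray(c,uv):
    p=cv2.undistortPoints(np.array([[uv]],float),np.array(c['mtx']),np.array(c['dist_coeffs']))[0,0]
    R=np.array(c['R']);d=R.T@[p[0],p[1],1];return -R.T@np.array(c['t']),d/np.linalg.norm(d)
def onz(c,uv,z):
    o,d=ray(c,uv);return o+d*(z-o[2])/d[2]
def tri(rs):
    A=np.zeros((3,3));b=np.zeros(3)
    for o,d in rs:
        P=np.eye(3)-np.outer(d,d);A+=P;b+=P@o
    x=np.linalg.solve(A,b);return x,[np.linalg.norm((np.eye(3)-np.outer(d,d))@(x-o)) for o,d in rs]
def proj(c,X):
    R=np.array(c['R']);return cv2.projectPoints(np.array(X,float).reshape(-1,3),cv2.Rodrigues(R)[0],np.array(c['t'],float),np.array(c['mtx']),np.array(c['dist_coeffs']))[0][:,0]
E
python3 - <<'E'
from h import *
np.set_printoptions(precision=3,suppress=True)
cs={}
for n in ['scene','side','wrist']:
    c=snap(n,n+'0');cs[n]=c
    o,d=ray(c,(320,240));print(n,'pos',o,'dir',d, np.array(c['mtx'])[0,0])
    for t in ['mill','cam_stand','lens','mill_head','pot']:
        print(t,[([int(v) for v in r['rect']],round(r['confidence'],2)) for r in viewer.recognise(t,c)])
pickle.dump(cs,open('cs0.pkl','wb'))
print(bot.state())
E
```

```text
pics
scene pos [1.285 0.289 0.774] dir [-0.675 -0.273 -0.686] 435.144733678448
mill [([334, 216, 390, 251], 0.98), ([424, 293, 460, 358], 0.91), ([276, 262, 304, 324], 0.82), ([410, 239, 475, 282], 0.69)]
cam_stand [([236, 207, 276, 243], 0.74), ([174, 183, 233, 239], 0.58), ([277, 262, 304, 324], 0.45)]
lens [([186, 182, 211, 219], 0.76), ([243, 203, 263, 231], 0.71)]
mill_head [([338, 218, 396, 250], 0.96), ([414, 235, 477, 284], 0.59)]
pot [([344, 288, 381, 339], 0.73)]
side pos [ 0.266 -0.932  0.787] dir [ 0.309  0.767 -0.562] 578.5649575298214
mill [([218, 237, 253, 294], 0.8), ([212, 193, 244, 243], 0.75), ([354, 207, 377, 271], 0.63), ([317, 197, 349, 241], 0.45)]
cam_stand [([289, 309, 344, 363], 0.63), ([218, 237, 253, 294], 0.49)]
lens [([327, 350, 377, 397], 0.87), ([303, 306, 329, 344], 0.86), ([313, 351, 394, 435], 0.21)]
mill_head [([210, 197, 241, 240], 0.97), ([220, 239, 254, 291], 0.91)]
pot [([318, 198, 346, 238], 0.87)]
wrist pos [0.199 0.624 0.374] dir [ 0.3   -0.128 -0.945] 367.5651549731549
mill [([114, 439, 231, 469], 0.65)]
cam_stand []
lens []
mill_head [([116, 437, 232, 470], 0.66), ([92, 463, 104, 480], 0.58)]
pot []
{'clock': 0.9, 'joint_positions': array([60.355,  7.091, 94.554,  0.003, 78.352, -4.73 ]), 'qvel': array([-0.06 ,  0.063, -0.058,  0.004, -0.011, -0.054]), 'joint_efforts': array([ -0.001, -42.36 , -36.576,  -0.   ,   0.001,   0.   ]), 'tcp_pos': array([0.274, 0.59 , 0.231]), 'eef_rot': array([[-0.907,  0.421, -0.   ],
       [ 0.421,  0.907,  0.   ],
       [ 0.   ,  0.   , -1.   ]]), 'wrist_force': array([-0.056, -0.305, -0.052]), 'wrist_torque': array([ 0.016,  0.012, -0.002]), 'gripper_force': 0.0, 'opening': 0.08529304590769278}
```

View pics/scene0.png

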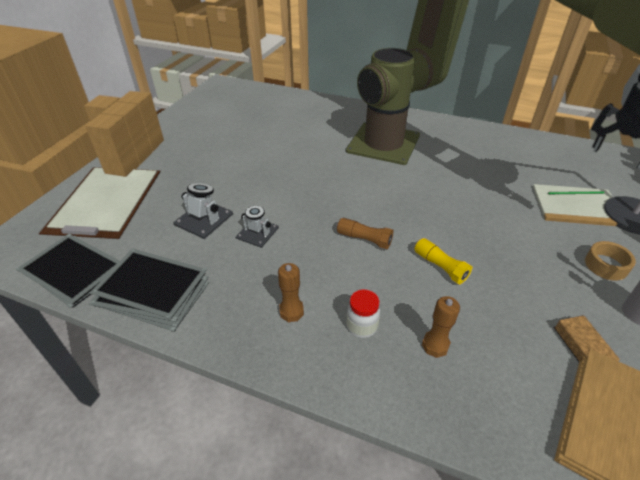

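View pics/side0.png

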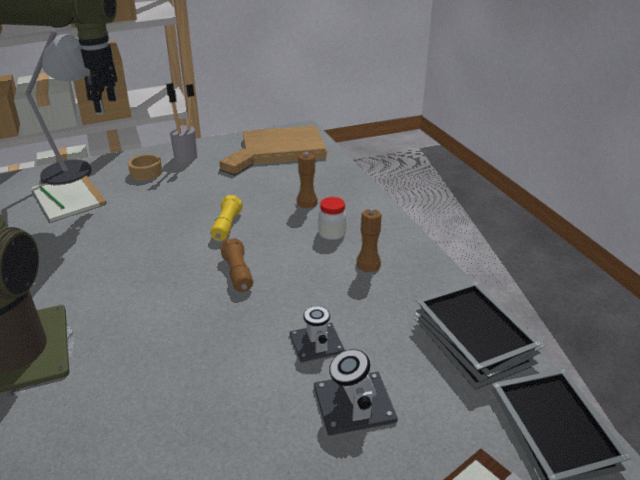

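Scene view: the brown fallen mill is at (364,234). The yellow look-alike is at (443,260), and the standing mills are at (290,292) and (440,326). The pot is at (363,313). There are two camera stands: the larger at (203,208), which is at (355,390) in the side view, and a smaller copy at (257,225), or (317,335) in the side view. I want the brown mill and the larger stand, and will confirm both in one enlarged crop.

Run:
```python
from h import *
cs=pickle.load(open('cs0.pkl','rb'))
def crop(n,x0,y0,w,h):
    return cv2.resize(cs[n]['img'][y0:y0+h,x0:x0+w],(400,300),interpolation=cv2.INTER_CUBIC)
im=np.vstack([np.hstack([crop('scene',165,170,80,60+0),crop('side',300,340,120,90)]),np.hstack([crop('scene',325,205,80,60),crop('side',187,230,100,75)])])
cv2.imwrite('pics/crop1.png',im)
```

```text
(no output)
```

View pics/crop1.png

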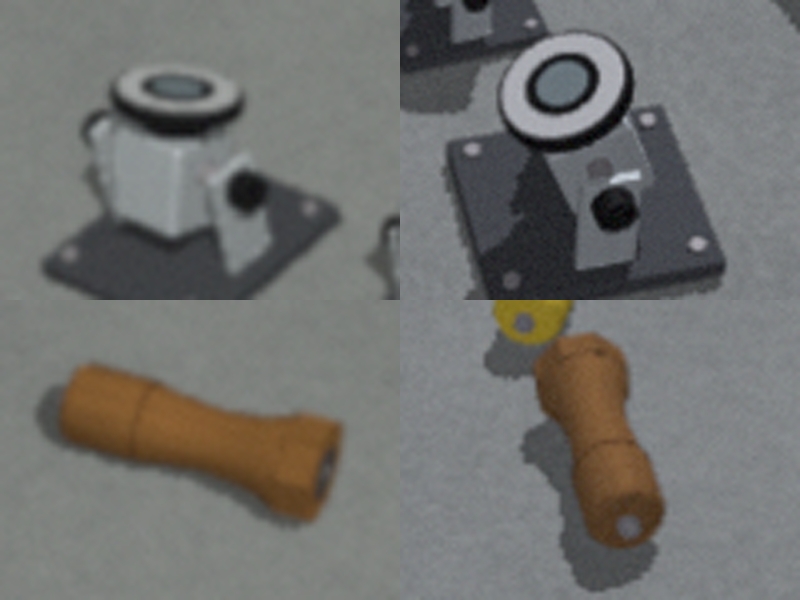

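The crops confirm it: the brown mill has its foot at (391,238) and its head at (340,225) in the scene view. The larger stand's lens is at about (200.6,187.4) in the scene view and (349,364.6) in the side view. Next I fit the models.

```bash
cat > fit.py <<'E'
from h import *
from scipy.optimize import minimize, least_squares
PZ=np.array([0,18,26,40,58,76,90,98,133,140,141,148])/1e3
PR=np.array([26.6,26.6,25,20,17,18.5,21,22,22,15,6,6])/1e3
TH=np.linspace(0,2*np.pi,24,endpoint=False)
def frame(z):
    z=z/np.linalg.norm(z);x=np.cross([0.3,0.9,0.2],z);x/=np.linalg.norm(x);return x,np.cross(z,x)
def render(c,o,z,box,s=4):
    x,y=frame(z);z=z/np.linalg.norm(z)
    m=np.zeros(((box[3]-box[1])*s,(box[2]-box[0])*s),np.uint8)
    rings=[o+z*a+np.outer(np.cos(TH),x)*r+np.outer(np.sin(TH),y)*r for a,r in zip(PZ,PR)]
    px=[(proj(c,q)+.5-np.array(box[:2]))*s-.5 for q in rings]
    for a,b in zip(px[:-1],px[1:]):
        cv2.fillConvexPoly(m,cv2.convexHull(np.vstack([a,b]).astype(np.float32)).round().astype(np.int32),255)
    return cv2.resize(m,None,fx=1/s,fy=1/s,interpolation=cv2.INTER_AREA)/255.
def brown(c,box):
    i=c['img'][box[1]:box[3],box[0]:box[2]];h=cv2.cvtColor(i,cv2.COLOR_BGR2HSV)
    m=((h[...,0]<18)&(h[...,1]>110)&(h[...,2]>25)).astype(np.uint8)
    m=cv2.morphologyEx(m,cv2.MORPH_CLOSE,np.ones((3,3)))
    n,l,st,_=cv2.connectedComponentsWithStats(m);k=1+np.argmax(st[1:,4]);return (l==k).astype(float)
def fit(views,p0,mk,steps):
    """views: [(cam,box)], mk(p)->(o,z)"""
    ms=[brown(c,b) for c,b in views]
    def cost(p):
        o,z=mk(p);t=0
        for (c,b),m in zip(views,ms):
            r=render(c,o,z,b);t+=1-(np.minimum(r,m).sum()/np.maximum(r,m).sum())
        return t/len(views)
    S=np.vstack([p0]+[np.array(p0)+np.eye(len(p0))[i]*steps[i] for i in range(len(p0))])
    r=minimize(cost,p0,method='Nelder-Mead',options=dict(initial_simplex=S,maxiter=250,xatol=1e-4,fatol=1e-4))
    return r.x,r.fun
E
python3 - <<'E'
from fit import *
np.set_printoptions(precision=4,suppress=True)
cs=pickle.load(open('cs0.pkl','rb'));sc,sd=cs['scene'],cs['side']
foot=onz(sc,(390.6,238.4),.024);nut=onz(sd,(243.8,286.2),.022)
print('foot,nut',foot,nut,np.linalg.norm(foot-nut))
d=nut-foot
def mk(p):
    t=-0.03;return np.array([p[0],p[1],.027]),np.array([np.cos(p[2])*np.cos(t),np.sin(p[2])*np.cos(t),np.sin(t)])
vs=[(sc,(325,205,405,262)),(sd,(205,230,270,300))]
p,f=fit(vs,[*foot[:2],np.arctan2(d[1],d[0])],mk,[.01,.01,.1])
print('mill foot xy yaw(deg)',p[:2],np.degrees(p[2]),'1-IoU',f)
for v in vs: 
    q,g=fit([v],p,mk,[.01,.01,.1]);print(q,g)
o,z=mk(p);print('head',o+z*.115)
# stand
def ring(c,x0,y0,w,h,thr):
    g=cv2.resize(cv2.cvtColor(c['img'][y0:y0+h,x0:x0+w],cv2.COLOR_BGR2GRAY),None,fx=8,fy=8,interpolation=cv2.INTER_CUBIC)
    ct,hi=cv2.findContours((g>thr).astype(np.uint8),cv2.RETR_EXTERNAL,cv2.CHAIN_APPROX_NONE)
    k=max(ct,key=len)[:,0];k=cv2.convexHull(k)
    e=cv2.fitEllipse(k);cc=(np.array(e[0])+.5)/8-.5+[x0,y0];return cc,np.array(e[1])/8,e[2]
er=[(sc,ring(sc,184,180,32,17,150)),(sd,ring(sd,327,347,45,40,150))]
for c,e in er: print('ellipse',e)
print('tri lens',tri([ray(c,e[0]) for c,e in er]))
co=[(-.06,.055),(.06,.055),(.06,-.055)]
A=np.array([(448,143),(662,107),(722,265)]);A=(A-[400,0])*0.3+[300,340]-.3
def model(p):
    x,y,w,t,r=p;ex=np.array([np.cos(w),np.sin(w),0]);ey=np.array([-np.sin(w),np.cos(w),0]);ez=np.array([0,0,1.])
    n=-ex*np.sin(t)+ez*np.cos(t);L=np.array([x,y,.062])+.0415*n;return ex,ey,n,L
def res(p):
    ex,ey,n,L=model(p);u=np.cross(ey,n);out=[]
    C=np.array([[p[0],p[1],.012]+0*ex+a*ex+b*ey for a,b in co]);out+=list((proj(sd,C)-A).ravel()*.5)
    for c,e in er:
        q=proj(c,[L+p[4]*(np.cos(a)*u+np.sin(a)*ey) for a in TH])
        a=np.radians(e[2]);v=(q-e[0])@np.array([[np.cos(a),-np.sin(a)],[np.sin(a),np.cos(a)]])
        out+=list((np.hypot(v[:,0]/(e[1][0]/2),v[:,1]/(e[1][1]/2))-1)*e[1].mean()/2)
        out+=list((proj(c,L)[0]-e[0])*2)
    return np.array(out)
L0,_=tri([ray(c,e[0]) for c,e in er])
r=least_squares(res,[L0[0]+.017,L0[1],0,.43,.03])
print('stand x y yaw tilt r',r.x,'rms',np.sqrt(np.mean(r.fun**2)));ex,ey,n,L=model(r.x)
print('L',L,'n',n,'foot tgt',L+.09*n,'grasp tgt',L+.205*n)
print('resid',res(r.x)[:6])
print('scene corners',proj(sc,[np.array([r.x[0],r.x[1],.012])+a*ex*.06+b*ey*.055 for a in(-1,1) for b in(-1,1)]).ravel())
pickle.dump((r.x,L,n,p),open('stand.pkl','wb'))
for nme,c,u in [('b',sc,(290,316)),('c',sc,(437,348)),('pot',sc,(363,330))]: print(nme,onz(c,u,0)[:2])
E
```

```text
foot,nut [0.4748 0.1534 0.024 ] [0.4717 0.009  0.022 ] 0.14445949160860763
mill foot xy yaw(deg) [0.4815 0.1507] -93.91804035910397 1-IoU 0.14651687126448726
[ 0.4813  0.1507 -1.6354] 0.1510203247880707
[ 0.4815  0.1507 -1.6392] 0.1415246536985184
head [0.4737 0.036  0.0236]
ellipse (array([206.5072, 187.9326]), array([5.7174, 9.2741]), 84.55333709716797)
ellipse (array([348.4084, 365.0737]), array([28.3346, 37.3309]), 63.89498519897461)
tri lens (array([ 0.5501, -0.334 ,  0.0948]), [np.float64(0.007434500343041588), np.float64(0.007434500343041617)])
stand x y yaw tilt r [ 0.5768 -0.3372  0.0016  0.6546  0.0265] rms 3.6873495635619675
L [ 0.5516 -0.3372  0.0949] n [-0.6088 -0.001   0.7933] foot tgt [ 0.4968 -0.3373  0.1663] grasp tgt [ 0.4267 -0.3374  0.2575]
resid [-0.1849 -0.7415 -1.6814 -4.5021  3.6184 -6.2357]
scene corners [198.1714 201.7723 232.1637 210.9674 172.6475 228.05   208.3999 238.6284]
b [0.7725 0.0106]
c [0.7333 0.3243]
pot [0.7478 0.17  ]
```

```bash
cat > stand.py <<'E'
from fit import *
np.set_printoptions(precision=4,suppress=True)
cs=pickle.load(open('cs0.pkl','rb'));sc,sd=cs['scene'],cs['side']
def conv(pts,off,s): return (np.array(pts,float)+.5)/s-.5+np.array(off)
# outer edge of the white ring, read in the crops (scene x5, side x10/3)
E1=cv2.fitEllipse(conv([(113,84),(128,69),(178,65),(225,75),(243,97),(228,110),(180,115),(130,104)],(165,170),5).astype(np.float32))
g=cv2.cvtColor(sd['img'],cv2.COLOR_BGR2GRAY)
G=cv2.resize(g[345:390,325:375],None,fx=8,fy=8,interpolation=cv2.INTER_CUBIC)
ct,_=cv2.findContours((G>150).astype(np.uint8),cv2.RETR_EXTERNAL,cv2.CHAIN_APPROX_NONE)
k=cv2.convexHull(max(ct,key=cv2.contourArea)[:,0]);E2=cv2.fitEllipse(conv(k[:,0],(325,345),8).astype(np.float32))
print(E1,E2)
er=[(sc,(np.array(E1[0]),np.array(E1[1]),E1[2])),(sd,(np.array(E2[0]),np.array(E2[1]),E2[2]))]
L0,rr=tri([ray(c,e[0]) for c,e in er]);print('tri',L0,rr)
obs=[(sd,(-1,1),conv((48,143),(300,340),10/3)),(sd,(1,1),conv((262,107),(300,340),10/3)),(sd,(1,-1),conv((322,265),(300,340),10/3)),
 (sc,(1,1),conv((340,215),(165,170),5)),(sc,(1,-1),None),(sc,(-1,-1),conv((43,268),(165,170),5))]
def model(p):
    x,y,w,t=p[:4];ex=np.array([np.cos(w),np.sin(w),0]);ey=np.array([-np.sin(w),np.cos(w),0])
    n=-ex*np.sin(t)+np.array([0,0,np.cos(t)]);return ex,ey,n,np.array([x,y,.062])+.0415*n
def res(p,use=obs[:3]):
    ex,ey,n,L=model(p);u=np.cross(ey,n);out=[]
    for c,(a,b),q in use: out+=list((proj(c,np.array([p[0],p[1],.012])+a*.06*ex+b*.055*ey)[0]-q))
    for c,e in er:
        q=proj(c,[L+p[4]*(np.cos(a)*u+np.sin(a)*ey) for a in TH])
        a=np.radians(e[2]);v=(q-e[0])@np.array([[np.cos(a),-np.sin(a)],[np.sin(a),np.cos(a)]])
        out+=list((np.hypot(v[:,0]/(e[1][0]/2),v[:,1]/(e[1][1]/2))-1)*e[1].mean()/2*.5)
        out+=list((proj(c,L)[0]-e[0]))
    return np.array(out)
b=min((least_squares(res,[L0[0],L0[1],w,.43,.03]) for w in np.radians([-60,-40,-20,0,20,40,60])),key=lambda r:r.cost);r=b
print('x y yaw tilt r',r.x,'rms',np.sqrt(np.mean(r.fun**2)),'corner res',r.fun[:6]);ex,ey,n,L=model(r.x)
print('yaw deg',np.degrees(r.x[2]),'L',L,'n',n,'foot tgt',L+.09*n,'grasp tgt',L+.205*n)
q=[np.array([r.x[0],r.x[1],.012])+a*ex*.06+c*ey*.055 for a,c in[(-1,-1),(-1,1),(1,1),(1,-1)]]
ims=[]
for c,(x,y,w,h) in [(sc,(165,170,80,80)),(sd,(295,340,120,120))]:
    s=400/w;im=cv2.resize(c['img'][y:y+h,x:x+w],(400,400),interpolation=cv2.INTER_CUBIC)
    u=np.cross(ey,n)
    for P,cl in [(q,(0,255,0)),([L+r.x[4]*(np.cos(a)*u+np.sin(a)*ey) for a in TH],(0,0,255))]:
        cv2.polylines(im,[((proj(c,P)+.5-[x,y])*s-.5).round().astype(int).reshape(-1,1,2)],True,cl,1)
    pp=((proj(c,[L,L+.04*n])+.5-[x,y])*s-.5).round().astype(int);cv2.line(im,tuple(map(int,pp[0])),tuple(map(int,pp[1])),(255,0,0),2);ims.append(im)
cv2.imwrite('pics/stand.png',np.hstack(ims));pickle.dump((r.x,L,n,ey),open('stand.pkl','wb'))
E
python3 stand.py
```

```text
((200.18284606933594, 187.55368041992188), (10.056090354919434, 26.49839210510254), 94.77064514160156) ((348.4083557128906, 365.07366943359375), (28.334556579589844, 37.33088302612305), 63.89498519897461)
tri [ 0.5527 -0.3434  0.0991] [np.float64(0.0005744654353535989), np.float64(0.0005744654353536732)]
x y yaw tilt r [ 0.5651 -0.3469 -0.1788  0.3066  0.0307] rms 0.49405599975198267 corner res [-0.8549 -1.3584  0.4728 -0.4782  0.8027  0.2224]
yaw deg -10.244663668287036 L [ 0.5527 -0.3447  0.1016] n [-0.297   0.0537  0.9534] foot tgt [ 0.526  -0.3399  0.1874] grasp tgt [ 0.4918 -0.3337  0.297 ]
```

View pics/stand.png

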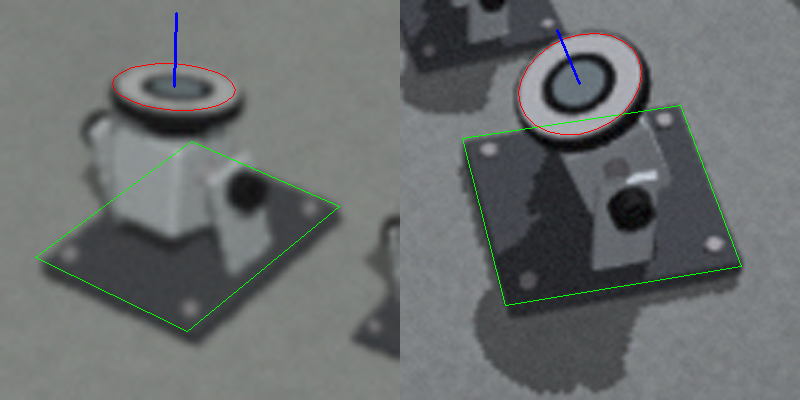

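The overlay fits: the green plate outline and red lens ring lie on the stand at (200,187) in the scene view and (348,365) in the side view. The tilt is still loose, so on the way I look down on the stand with the wrist camera.

send_rows(offset=[[-27.4,-29.2,-0.8],[-27.4,-29.2,-0.8],[-27.4,-29.2,-0.8],[-27.4,-29.2,-0.8],[-27.4,-29.2,-0.8],[-27.4,-29.2,-0.8],[-27.4,-29.2,-0.8],[-27.4,-29.2,-0.8],[-27.4,-29.2,-0.8],[-27.4,-29.2,-0.8],[-27.4,-29.2,-0.8],[-27.4,-29.2,-0.8],[-27.4,-29.2,-0.8],[-27.4,-29.2,-0.8],[-27.4,-29.2,-0.8],[-27.4,-29.2,-0.8],[-27.4,-29.2,-0.8],[-27.4,-29.2,-0.8],[-27.4,-29.2,-0.8],[-27.4,-29.2,-0.8]], spin=[0,0,0,0,0,0,0,0,0,0,0,0,0,0,0,0,0,0,0,0])

```text
clock: 2.57
tcp_pos: [0.5352, -0.204, 0.2482]
eef_rot: [[-0.907, 0.422, 0.001], [0.422, 0.907, -0.0], [-0.001, 0.0, -1.0]]
wrist_force: [0.2, 0.1, -0.9]
opening: 0.0858
gripper_force: 0.0
```

send_rows(offset=[[-4.6,-4.8,0],[-4.6,-4.8,0],[-4.6,-4.8,0],[-4.6,-4.8,0],[-4.6,-4.8,0],[-4.6,-4.8,0],[-4.6,-4.8,0]], spin=[0,0,0,0,0,0,0])

```text
clock: 3.15
tcp_pos: [0.5886, -0.3588, 0.2475]
eef_rot: [[-0.907, 0.422, -0.001], [0.422, 0.907, 0.001], [0.001, 0.001, -1.0]]
wrist_force: [-0.2, 0.2, -0.1]
opening: 0.0855
gripper_force: 0.0
```

Run:
```python
from stand import *
c=snap('wrist','wrist1');pickle.dump(c,open('w1.pkl','wb'))
print(viewer.recognise('lens',c),viewer.recognise('cam_stand',c));print(bot.state()['tcp_pos'])
im=cv2.resize(c['img'],None,fx=1.25,fy=1.25,interpolation=cv2.INTER_CUBIC)
u=np.cross(ey,n)
for P,cl in [(q,(0,255,0)),([L+r.x[4]*(np.cos(a)*u+np.sin(a)*ey) for a in TH],(0,0,255))]:
    cv2.polylines(im,[(proj(c,P)*1.25).round().astype(int).reshape(-1,1,2)],True,cl,1)
cv2.imwrite('pics/w1.png',im)
```

```text
((200.18284606933594, 187.55368041992188), (10.056090354919434, 26.49839210510254), 94.77064514160156) ((348.4083557128906, 365.07366943359375), (28.334556579589844, 37.33088302612305), 63.89498519897461)
tri [ 0.5527 -0.3434  0.0991] [np.float64(0.0005744654353535989), np.float64(0.0005744654353536732)]
x y yaw tilt r [ 0.5651 -0.3469 -0.1788  0.3066  0.0307] rms 0.49405599975198267 corner res [-0.8549 -1.3584  0.4728 -0.4782  0.8027  0.2224]
yaw deg -10.244663668287036 L [ 0.5527 -0.3447  0.1016] n [-0.297   0.0537  0.9534] foot tgt [ 0.526  -0.3399  0.1874] grasp tgt [ 0.4918 -0.3337  0.297 ]
[{'rect': [274.6, 128.7, 360.0, 214.9], 'confidence': 0.71}, {'rect': [453.6, 60.3, 525.8, 124.8], 'confidence': 0.61}] [{'rect': [414.3, 37.7, 531.1, 154.7], 'confidence': 0.98}, {'rect': [251.0, 101.2, 383.2, 237.3], 'confidence': 0.9}]
[ 0.5887 -0.3577  0.2486]
```

View pics/w1.png

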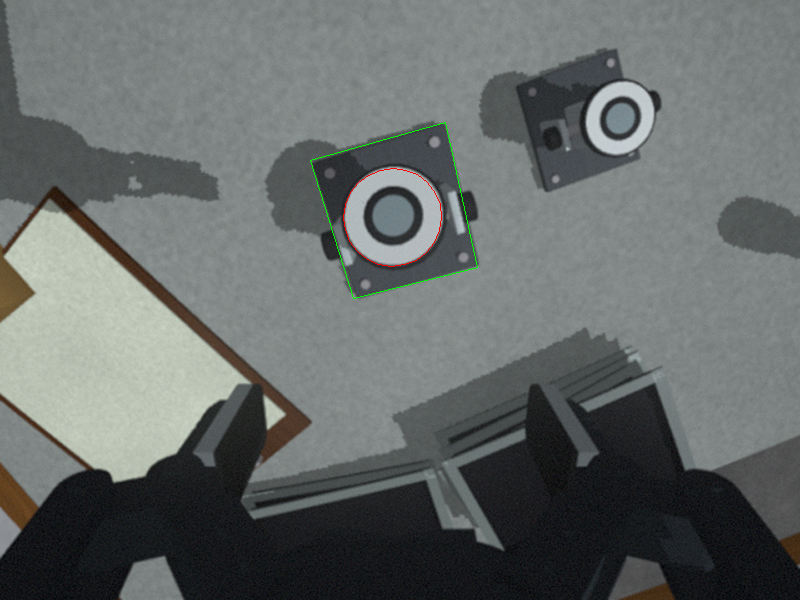

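The wrist view, with the stand at (393,216) in the 1.25x picture, shows the predicted outline and ring lying right on the larger stand. I refine the fit with this view and plan the grasp.

Run:
```python
from stand import *
c=pickle.load(open('w1.pkl','rb'))
g=cv2.cvtColor(c['img'],cv2.COLOR_BGR2GRAY)
x0,y0,x1,y1=270,128,358,217
G=cv2.resize(g[y0:y1,x0:x1],None,fx=4,fy=4,interpolation=cv2.INTER_CUBIC)
ct,_=cv2.findContours(cv2.morphologyEx((G>165).astype(np.uint8),cv2.MORPH_OPEN,np.ones((17,17))),cv2.RETR_EXTERNAL,cv2.CHAIN_APPROX_NONE)
k=max(ct,key=cv2.contourArea)[:,0];e=cv2.fitEllipse(conv(cv2.convexHull(k)[:,0],(x0,y0),4).astype(np.float32));print('wrist ellipse',e)
ec=(c,(np.array(e[0]),np.array(e[1]),e[2]))
er.append(ec)
pr=proj(c,q);m=(g<0)
# subpixel plate corners: dark plate edge near the predicted corner, read from the picture (x1.25)
W=[((-1,-1),None)]
cor=cv2.cornerSubPix(g,pr.astype(np.float32).reshape(-1,1,2),(4,4),(-1,-1),(cv2.TERM_CRITERIA_EPS+cv2.TERM_CRITERIA_MAX_ITER,50,.01))[:,0]
print('pred-corner',(cor-pr).round(2).tolist())
use=obs[:4]+[(c,s,p) for s,p,d in zip([(-1,-1),(-1,1),(1,1),(1,-1)],cor,np.abs(cor-pr).max(1)) if d<3]
rr=least_squares(lambda p:res(p,use),r.x,loss='soft_l1',f_scale=1.)
ex,ey,n,L=model(rr.x);print('x y yaw tilt r',rr.x,'rms',np.sqrt(np.mean(rr.fun**2)))
J=rr.jac;print('sd(1px)',np.sqrt(np.diag(np.linalg.inv(J.T@J))))
print('tri3',tri([ray(c_,e_[0]) for c_,e_ in er]))
print('yaw',np.degrees(rr.x[2]),'L',L,'n',n,'foot tgt',L+.09*n,'grasp tgt',L+.205*n)
pickle.dump((rr.x,L,n,ey),open('stand.pkl','wb'))
```

```text
((200.18284606933594, 187.55368041992188), (10.056090354919434, 26.49839210510254), 94.77064514160156) ((348.4083557128906, 365.07366943359375), (28.334556579589844, 37.33088302612305), 63.89498519897461)
tri [ 0.5527 -0.3434  0.0991] [np.float64(0.0005744654353535989), np.float64(0.0005744654353536732)]
x y yaw tilt r [ 0.5651 -0.3469 -0.1788  0.3066  0.0307] rms 0.49405599975198267 corner res [-0.8549 -1.3584  0.4728 -0.4782  0.8027  0.2224]
yaw deg -10.244663668287036 L [ 0.5527 -0.3447  0.1016] n [-0.297   0.0537  0.9534] foot tgt [ 0.526  -0.3399  0.1874] grasp tgt [ 0.4918 -0.3337  0.297 ]
wrist ellipse ((314.4826965332031, 172.27731323242188), (76.30461120605469, 77.631103515625), 49.790809631347656)
pred-corner [[0.92, 2.57], [-1.11, 0.15], [1.18, -1.84], [3.61, -0.08]]
x y yaw tilt r [ 0.5656 -0.3462 -0.1582  0.3342  0.0304] rms 3.987331233129407
sd(1px) [0.0006 0.0004 0.009  0.0182 0.0003]
tri3 (array([ 0.5526, -0.3435,  0.0991]), [np.float64(0.0006179856066487893), np.float64(0.0005621868462721829), np.float64(0.00018926361175614287)])
yaw -9.063176621447537 L [ 0.5522 -0.344   0.1012] n [-0.324   0.0517  0.9447] foot tgt [ 0.523  -0.3394  0.1862] grasp tgt [ 0.4858 -0.3335  0.2949]
```

```bash
cat > ref.py <<'E'
from stand import *
c=pickle.load(open('w1.pkl','rb'))
e=((314.48,172.28),(76.30,77.63),49.8)
er.append((c,(np.array(e[0]),np.array(e[1]),e[2])))
W=np.array([(311,160),(446,124),(478,267),(355,298)])/1.25
use=obs[:3]+[(c,s,p) for s,p in zip([(-1,1),(1,1),(1,-1),(-1,-1)],W)]
pr=proj(c,q);print(pr,W)
E
cat > r2.py <<'E'
from ref import *
# match the wrist corners to the predicted ones by nearness
S=[(-1,-1),(-1,1),(1,1),(1,-1)]
use=obs[:3]+[(c,S[int(np.argmin(np.linalg.norm(pr-p,axis=1)))],p) for p in W]
rr=least_squares(lambda p:res(p,use),r.x,loss='soft_l1',f_scale=1.)
ex,ey,n,L=model(rr.x);print('x y yaw tilt r',rr.x,'rms',np.sqrt(np.mean(rr.fun**2)));print(rr.fun.round(1))
print('yaw',np.degrees(rr.x[2]),'L',L,'n',n,'foot tgt',L+.09*n,'grasp tgt',L+.205*n)
pickle.dump((rr.x,L,n,ey),open('stand.pkl','wb'))
E
python3 r2.py|tail -25
```

```text
((200.18284606933594, 187.55368041992188), (10.056090354919434, 26.49839210510254), 94.77064514160156) ((348.4083557128906, 365.07366943359375), (28.334556579589844, 37.33088302612305), 63.89498519897461)
tri [ 0.5527 -0.3434  0.0991] [np.float64(0.0005744654353535989), np.float64(0.0005744654353536732)]
x y yaw tilt r [ 0.5651 -0.3469 -0.1788  0.3066  0.0307] rms 0.49405599975198267 corner res [-0.8549 -1.3584  0.4728 -0.4782  0.8027  0.2224]
yaw deg -10.244663668287036 L [ 0.5527 -0.3447  0.1016] n [-0.297   0.0537  0.9534] foot tgt [ 0.526  -0.3399  0.1874] grasp tgt [ 0.4918 -0.3337  0.297 ]
[[248.1913 127.7279]
 [356.3577  97.9166]
 [381.4392 213.6788]
 [282.1102 238.5603]] [[248.8 128. ]
 [356.8  99.2]
 [382.4 213.6]
 [284.  238.4]]
x y yaw tilt r [ 0.5656 -0.3463 -0.1761  0.3327  0.0304] rms 0.4675702988945285
[-0.8 -1.6  0.5 -0.9  1.  -0.2  0.1  0.1  0.2 -1.2 -0.1  0.1 -1.   0.4
 -0.7 -0.9 -1.1 -1.1 -1.1 -1.1 -1.  -0.8 -0.7 -0.5 -0.4 -0.3 -0.2 -0.2
 -0.1 -0.1 -0.  -0.   0.  -0.  -0.1 -0.2 -0.3 -0.5 -0.4 -0.7  0.1  0.1
  0.2  0.2  0.3  0.3  0.3  0.3  0.3  0.3  0.3  0.2  0.2  0.1 -0.  -0.1
 -0.2 -0.3 -0.3 -0.3 -0.2 -0.2 -0.1 -0.  -0.4 -0.8  0.2  0.2  0.2  0.1
  0.1  0.  -0.  -0.1 -0.1 -0.1 -0.1 -0.1 -0.  -0.  -0.  -0.   0.   0.
  0.1  0.1  0.1  0.2  0.2  0.2 -0.4  0.2]
yaw -10.09257110199859 L [ 0.5522 -0.3439  0.1012] n [-0.3215  0.0572  0.9452] foot tgt [ 0.5233 -0.3387  0.1863] grasp tgt [ 0.4863 -0.3322  0.295 ]
```

send_rows(offset=[[10.8,12.4,1.5],[10.8,12.4,1.5],[10.8,12.4,1.5],[10.8,12.4,1.5],[10.8,12.4,1.5],[10.8,12.4,1.5],[10.8,12.4,1.5],[10.8,12.4,1.5],[10.8,12.4,1.5],[10.8,12.4,1.5],[10.8,12.4,1.5],[10.8,12.4,1.5],[10.8,12.4,1.5],[10.8,12.4,1.5]], spin=[11.5,11.5,11.5,11.5,11.5,11.5,11.5,11.5,11.5,11.5,11.5,11.5,11.5,11.5])

```text
clock: 4.47
tcp_pos: [0.4747, 0.0353, 0.2111]
eef_rot: [[0.068, 0.998, 0.001], [0.998, -0.068, -0.001], [-0.0, 0.001, -1.0]]
wrist_force: [0.8, -0.5, 0.4]
opening: 0.0853
gripper_force: 0.0
```

Run:
```python
from fit import *
np.set_printoptions(precision=4,suppress=True)
s=bot.state();print(s['tcp_pos'],s['eef_rot'],s['joint_positions'])
c=snap('wrist','wrist2');pickle.dump(c,open('w2.pkl','wb'))
def mk(p):
    t=-0.03;return np.array([p[0],p[1],.027]),np.array([np.cos(p[2])*np.cos(t),np.sin(p[2])*np.cos(t),np.sin(t)])
o,z=mk([.4815,.1507,np.radians(-93.9)])
P=proj(c,[o,o+z*.148]);print('pred foot/nut px',P, viewer.recognise('mill',c))
lo=np.maximum(P.min(0)-45,0).astype(int);hi=np.minimum(P.max(0)+45,[640,480]).astype(int)
v=[(c,(*lo,*hi))];print(v[0][1],brown(*v[0]).sum())
p,f=fit(v,[.4815,.1507,np.radians(-93.9)],mk,[.01,.01,.1]);print(p,np.degrees(p[2]),f)
o,z=mk(p);print('head',o+z*.115)
b=v[0][1];im=c['img'][b[1]:b[3],b[0]:b[2]].copy()
k=cv2.findContours((render(c,o,z,b)>.5).astype(np.uint8),cv2.RETR_EXTERNAL,cv2.CHAIN_APPROX_NONE)[0];cv2.drawContours(im,k,-1,(255,0,0),1)
cv2.imwrite('pics/w2.png',cv2.resize(im,None,fx=2,fy=2)[:600,:800])
```

```text
[0.4747 0.0353 0.2111] [[ 0.0678  0.9977  0.0013]
 [ 0.9977 -0.0678 -0.0005]
 [-0.0004  0.0013 -1.    ]] [ -2.1948 -14.9688 117.4275  -0.0274  77.4663   1.6998]
pred foot/nut px [[315.7495  71.7921]
 [315.7985 240.2586]] [{'rect': [571.8, 184.6, 638.6, 247.5], 'confidence': 0.9}, {'rect': [281.4, 71.2, 349.8, 239.1], 'confidence': 0.73}]
(np.int64(270), np.int64(26), np.int64(360), np.int64(285)) 7673.0
[ 0.4815  0.1511 -1.6376] -93.82682005053617 0.07718277516656302
head [0.4738 0.0365 0.0236]
```

View pics/w2.png

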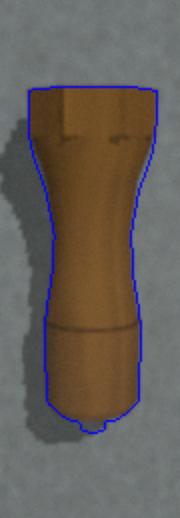

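The wrist view confirms the fallen mill: its foot is at the top of the crop (95,90) and its head at (93,370). The outline matches to about 1 mm. I go down and take the head lightly.

send_rows(offset=[[0,0,1.6],[0,0,3.2],[0,0,4.8],[0,0,6.2],[0,0,7.4],[0,0,8.0],[0,0,8.2],[0,0,8.2]], spin=[0,0,0,0,0,0,0,0])

```text
clock: 5.23
tcp_pos: [0.4735, 0.035, 0.004]
eef_rot: [[0.07, 0.998, -0.003], [0.998, -0.07, 0.0], [-0.0, -0.003, -1.0]]
wrist_force: [0.3, -0.2, 0.0]
opening: 0.0854
gripper_force: 0.0
```

send_rows(offset=[[0,0,0],[0,0,0],[0,0,0],[0,0,0],[0,0,0],[0,0,0],[0,0,0],[0,0,0]], spin=[0,0,0,0,0,0,0,0], gripper=40, squeeze=20)

```text
clock: 5.9
tcp_pos: [0.476, 0.0357, 0.0072]
eef_rot: [[0.068, 0.998, 0.003], [0.998, -0.068, -0.001], [-0.0, 0.003, -1.0]]
wrist_force: [-0.3, -0.9, 5.8]
opening: 0.0437
gripper_force: 20.1
```

send_rows(offset=[[0.08,0,-0.34],[0.18,0,-0.68],[0.34,0,-1.06],[0.53,0,-1.42],[0.75,0,-1.76],[1.0,0,-2.09],[1.0,0,-2.09],[1.0,0,-2.09]], spin=[0,0,0,0,0,0,0,0])

```text
clock: 6.57
tcp_pos: [0.4766, 0.0614, 0.0585]
eef_rot: [[0.067, 0.998, 0.002], [0.998, -0.067, -0.0], [0.0, 0.002, -1.0]]
wrist_force: [1.0, 1.0, -1.7]
opening: 0.0433
gripper_force: 20.8
```

```bash
cat > pose.py <<'E'
from fit import *
np.set_printoptions(precision=4,suppress=True)
def held(p0,names=('scene','side'),pad=18,save=None,steps=(.01,.01,.01,.15,.15)):
    """p: foot xyz, axis horizontal components (world)"""
    mk=lambda p:(np.array(p[:3]),np.array([p[3],p[4],np.sqrt(max(1e-4,1-p[3]**2-p[4]**2))]))
    o,z=mk(p0);vs=[]
    for n in names:
        c=snap(n);P=proj(c,[o,o+z*.148]);lo=np.maximum(P.min(0)-pad,0).astype(int);hi=np.minimum(P.max(0)+pad,[640,480]).astype(int)
        vs.append((c,(*lo,*hi)))
    p,f=fit(vs,p0,mk,steps);o,z=mk(p)
    print('foot',o,'axis',z,'tilt',np.arccos(z[2]),'1-IoU',f,'H115',o+.115*z)
    ims=[]
    if save:
        for c,b in vs:
            im=c['img'][b[1]:b[3],b[0]:b[2]].copy();k=cv2.findContours((render(c,o,z,b)>.5).astype(np.uint8),cv2.RETR_EXTERNAL,cv2.CHAIN_APPROX_NONE)[0]
            im=cv2.resize(im,None,fx=4,fy=4,interpolation=cv2.INTER_CUBIC)
            for q in k: cv2.polylines(im,[q*4+2],True,(255,0,0),1)
            ims.append(cv2.copyMakeBorder(im[:600,:400],0,600-min(600,im.shape[0]),0,400-min(400,im.shape[1]),cv2.BORDER_CONSTANT))
        cv2.imwrite('pics/%s.png'%save,np.hstack(ims))
    return o,z
E
python3 - <<'E'
from pose import *
a=np.radians(30)
held([.4815,.151,.022,-.067*np.cos(a),-.998*np.cos(a)],save='arc1')
print(bot.state()['tcp_pos'])
E
```

```text
foot [0.4828 0.1487 0.0397] axis [-0.1019 -0.9116  0.3983] tilt 1.1611320035153123 1-IoU 0.5073449831219442 H115 [0.471  0.0439 0.0855]
[0.4757 0.0609 0.0573]
```

View pics/arc1.png

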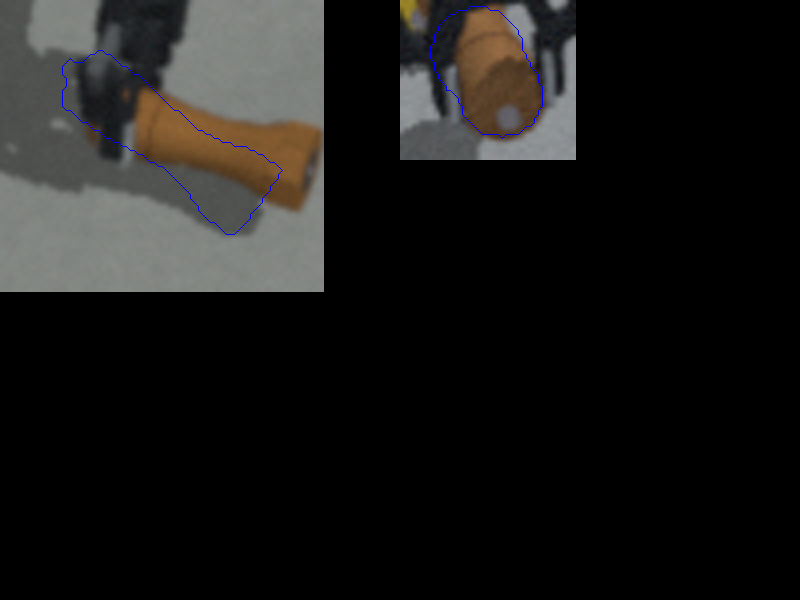

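The side and scene crops show the mill still level in the pads, with its foot in the air at (300,165) in the crop. So 20 N holds it too firmly to swing. I put it back down and test whether a nearly equal opening gives a lighter grip.

send_rows(offset=[[-0.3,0,0.5],[-0.6,0,1.0],[-0.9,0,1.5],[-1.0,0,1.95],[-1.0,0,2.05],[-1.0,0,2.05]], spin=[0,0,0,0,0,0])

```text
clock: 7.17
tcp_pos: [0.4738, 0.0352, 0.0065]
eef_rot: [[0.068, 0.998, -0.003], [0.998, -0.068, -0.001], [-0.001, -0.003, -1.0]]
wrist_force: [-3.2, -3.2, 5.7]
opening: 0.0432
gripper_force: 21.7
```

send_rows(offset=[[0,0,0],[0,0,0],[0,0,0],[0,0,0]], spin=[0,0,0,0], gripper=43.4)

```text
clock: 7.5
tcp_pos: [0.4744, 0.0357, 0.0065]
eef_rot: [[0.068, 0.998, -0.0], [0.998, -0.068, -0.0], [-0.0, -0.0, -1.0]]
wrist_force: [-2.6, -2.2, 3.0]
opening: 0.0435
gripper_force: 19.2
```

send_rows(offset=[[0,0,0],[0,0,0],[0,0,0],[0,0,0]], spin=[0,0,0,0], gripper=43.8)

```text
clock: 7.83
tcp_pos: [0.4746, 0.0359, 0.0065]
eef_rot: [[0.068, 0.998, 0.0], [0.998, -0.068, 0.0], [0.0, 0.0, -1.0]]
wrist_force: [-1.1, -1.7, 1.9]
opening: 0.0436
gripper_force: 9.5
```

Force falls as the commanded opening nears the drum's width, so I can tune it.

send_rows(offset=[[0,0,0],[0,0,0],[0,0,0]], spin=[0,0,0], gripper=44.0)

```text
clock: 8.08
tcp_pos: [0.4746, 0.036, 0.0065]
eef_rot: [[0.068, 0.998, 0.0], [0.998, -0.068, 0.0], [0.0, 0.0, -1.0]]
wrist_force: [-0.2, -1.6, 0.6]
opening: 0.0442
gripper_force: 5.4
```

send_rows(offset=[[0,0,0],[0,0,0],[0,0,0]], spin=[0,0,0], gripper=44.1)

```text
clock: 8.33
tcp_pos: [0.4746, 0.036, 0.0065]
eef_rot: [[0.068, 0.998, 0.0], [0.998, -0.068, 0.0], [0.0, 0.0, -1.0]]
wrist_force: [0.6, -2.2, 0.4]
opening: 0.044
gripper_force: 3.7
```

send_rows(offset=[[0.04,0,-0.17],[0.08,0,-0.34],[0.13,0,-0.51],[0.18,0,-0.68],[0.26,0,-0.87],[0.34,0,-1.06],[0.43,0,-1.24],[0.53,0,-1.42],[0.64,0,-1.59],[0.75,0,-1.76],[0.87,0,-1.93],[1.0,0,-2.09],[1.0,0,-2.09]], spin=[0,0,0,0,0,0,0,0,0,0,0,0,0])

```text
clock: 9.42
tcp_pos: [0.4768, 0.0615, 0.0598]
eef_rot: [[0.068, 0.998, 0.002], [0.998, -0.068, 0.0], [0.0, 0.002, -1.0]]
wrist_force: [-0.2, -0.1, -0.5]
opening: 0.0444
gripper_force: 2.9
```

Run:
```python
from pose import *
a=np.radians(29);h=[.4755,.0609,.0755]
for a in np.radians([5,30]):
    z=np.array([-.067*np.cos(a),-.998*np.cos(a),np.sin(a)]);o=np.array(h)-.115*z
    held([*o,z[0],z[1]],pad=30,steps=(.006,.006,.006,.05,.1),save='arc2_%d'%(a*57))
print(bot.state()['tcp_pos'])
```

```text
foot [0.497  0.1816 0.0302] axis [-0.1531 -0.9281  0.3393] tilt 1.2246350958015908 1-IoU 0.37844340553797595 H115 [0.4794 0.0749 0.0692]
foot [0.4852 0.1625 0.0213] axis [-0.0887 -0.8792  0.4682] tilt 1.0835613884425321 1-IoU 0.32208994877903935 H115 [0.475  0.0614 0.0751]
[0.4763 0.0608 0.0587]
```

It has rotated: about 28° of tilt with the foot edge on the bench, as planned. I continue the arc.

send_rows(offset=[[0.14,0,-0.16],[0.28,0,-0.31],[0.43,0,-0.46],[0.59,0,-0.59],[0.75,0,-0.72],[0.91,0,-0.84],[1.08,0,-0.95],[1.26,0,-1.06],[1.44,0,-1.16],[1.62,0,-1.25],[1.81,0,-1.34],[2.01,0,-1.41],[2.2,0,-1.48],[2.4,0,-1.53],[2.6,0,-1.58],[2.8,0,-1.62],[3.0,0,-1.65],[3.2,0,-1.67],[3.2,0,-1.67]], spin=[0,0,0,0,0,0,0,0,0,0,0,0,0,0,0,0,0,0,0])

```text
clock: 11.2
tcp_pos: [0.4818, 0.1416, 0.1007]
eef_rot: [[0.067, 0.998, 0.0], [0.998, -0.067, 0.001], [0.001, 0.0, -1.0]]
wrist_force: [-0.7, -0.8, 2.7]
opening: 0.0441
gripper_force: 3.3
```

Run:
```python
from pose import *
t=bot.state()['tcp_pos'];print(t)
h=t+[0,0,.017]
for a in np.radians([75]):
    z=np.array([-.067*np.cos(a),-.998*np.cos(a),np.sin(a)]);o=np.array(h)-.115*z
    held([*o,z[0],z[1]],pad=30,steps=(.006,.006,.006,.05,.1),save='arc3')
```

```text
[0.4818 0.1416 0.1007]
foot [0.4821 0.1807 0.0061] axis [ 0.0046 -0.3389  0.9408] tilt 0.3458315067221166 1-IoU 0.26734051479239745 H115 [0.4826 0.1417 0.1143]
```

View pics/arc3.png

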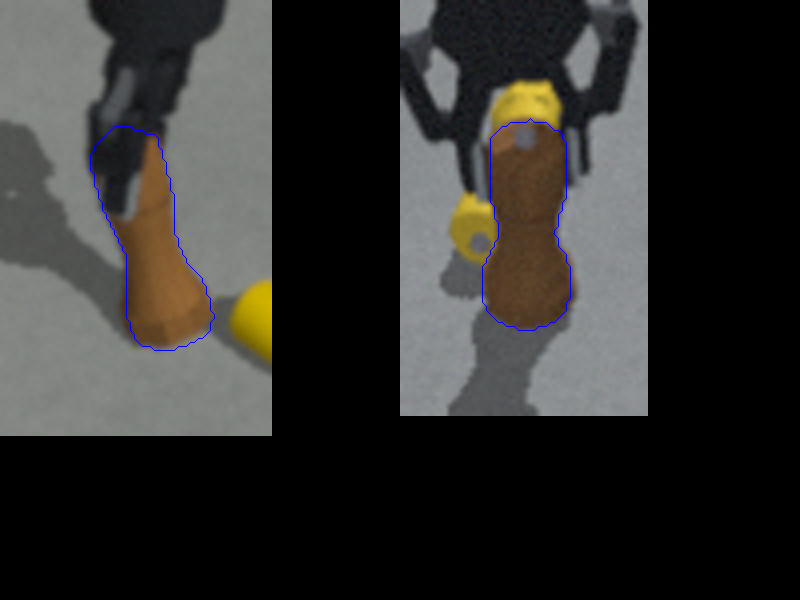

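The mill leans at about 70°, with its foot edge on the bench (scene crop foot at (165,330)). The yellow look-alike is near the foot, so I check the gap before finishing.

Run:
```python
from h import *
np.set_printoptions(precision=3,suppress=True)
c=pickle.load(open('cs0.pkl','rb'))['scene']
h=cv2.cvtColor(c['img'],cv2.COLOR_BGR2HSV);m=((h[...,0]>20)&(h[...,0]<35)&(h[...,1]>150)).astype(np.uint8);m[:, :400]=0;m[300:]=0
ct=max(cv2.findContours(m,0,2)[0],key=cv2.contourArea)
q=np.array([onz(c,p[0],.02)[:2] for p in ct.astype(float)]);i=np.argmin(np.linalg.norm(q-[.482,.180],axis=1));print(q.min(0),q.max(0),q[i],np.linalg.norm(q[i]-[.482,.180]))
```

```text
[0.437 0.215] [0.559 0.357] [0.483 0.216] 0.035623436835929986
```

send_rows(offset=[[0.2,0,-0.02],[0.42,0,-0.02],[0.62,0,-0.01],[0.82,0,0.0],[1.0,0,0.02],[1.2,0,0.04],[1.4,0,0.07],[1.55,0,0.1],[1.55,0,0.1],[1.55,0,0.1]], spin=[0,0,0,0,0,0,0,0,0,0])

```text
clock: 12.13
tcp_pos: [0.4841, 0.1797, 0.0978]
eef_rot: [[0.068, 0.998, -0.0], [0.998, -0.068, 0.0], [0.0, -0.0, -1.0]]
wrist_force: [-0.2, 0.7, 0.5]
opening: 0.0441
gripper_force: 3.6
```

Run:
```python
from pose import *
t=bot.state()['tcp_pos'];print(t)
h=t+[0,0,.014]
held([h[0],h[1],0,0,-.1],pad=25,steps=(.006,.006,.006,.05,.1),save='arc4')
```

```text
[0.4841 0.1797 0.0978]
foot [ 0.4826  0.1799 -0.0003] axis [ 0.0131 -0.0259  0.9996] tilt 0.029042800147976392 1-IoU 0.282564294413438 H115 [0.4841 0.177  0.1147]
```

Upright within 0.03 rad. I let go.

send_rows(offset=[[0,0,0],[0,0,0],[0,0,0],[0,0,0],[0,0,0],[0,0,0],[0,0,0],[0,0,0],[0,0,0],[0,0,0]], spin=[0,0,0,0,0,0,0,0,0,0], gripper=70)

```text
clock: 13.07
tcp_pos: [0.4842, 0.1793, 0.098]
eef_rot: [[0.068, 0.998, 0.0], [0.998, -0.068, -0.0], [-0.0, 0.0, -1.0]]
wrist_force: [0.0, 0.2, 0.4]
opening: 0.0701
gripper_force: 0.0
```

Run:
```python
from pose import *
t=bot.state()['tcp_pos'];print(t)
held([t[0],t[1],0,0,0],pad=25,steps=(.006,.006,.006,.05,.05))
```

```text
[0.4842 0.1793 0.098 ]
foot [ 0.4832  0.1803 -0.001 ] axis [0.0075 0.0041 1.    ] tilt 0.008549809841595507 1-IoU 0.26803805732480224 H115 [0.4841 0.1807 0.114 ]
```

It stands by itself. Now I turn the gripper around the head so that it closes along the lens's y axis.

send_rows(offset=[[0,0,0],[0,0,0],[0,0,0],[0,0,0],[0,0,0],[0,0,0],[0,0,0],[0,0,0],[0,0,0],[0,0,0],[0,0,0],[0,0,0],[0,0,0],[0,0,0],[0,0,0]], spin=[-14,-14,-14,-14,-14,-14,-14,-14,-14,-14,-14,-14,-14,-14,-14])

```text
clock: 14.42
tcp_pos: [0.4842, 0.1793, 0.098]
eef_rot: [[-0.985, 0.174, -0.0], [0.174, 0.985, -0.0], [0.0, -0.0, -1.0]]
wrist_force: [-0.3, -0.1, -0.3]
opening: 0.0702
gripper_force: 0.0
```

send_rows(offset=[[0,0,0],[0,0,0],[0,0,0],[0,0,0],[0,0,0],[0,0,0],[0,0,0],[0,0,0]], spin=[0,0,0,0,0,0,0,0], gripper=44.0)

```text
clock: 15.08
tcp_pos: [0.4842, 0.1793, 0.098]
eef_rot: [[-0.985, 0.172, 0.0], [0.172, 0.985, -0.0], [-0.0, -0.0, -1.0]]
wrist_force: [0.6, -0.5, 0.7]
opening: 0.0437
gripper_force: 3.6
```

send_rows(offset=[[0.1,0,0.03],[0.25,0,0.0],[0.46,0,-0.03],[0.65,0,-0.06],[0.85,0,-0.07],[1.04,0,-0.08],[1.25,0,-0.07],[1.45,0,-0.06],[1.6,0,-0.04],[1.7,0,-0.03],[1.7,0,-0.03],[1.7,0,-0.03]], spin=[0,0,0,0,0,0,0,0,0,0,0,0])

```text
clock: 16.08
tcp_pos: [0.442, 0.1867, 0.0985]
eef_rot: [[-0.985, 0.172, -0.001], [0.172, 0.985, 0.0], [0.001, -0.0, -1.0]]
wrist_force: [-0.4, -0.2, -0.8]
opening: 0.0436
gripper_force: 3.7
```

Run:
```python
from pose import *
t=bot.state()['tcp_pos'];print(t)
for a in (.1,.36):
    z=np.array([-.985*np.sin(a),.174*np.sin(a),np.cos(a)]);o=t+[0,0,.018]-.115*z
    held([*o,z[0],z[1]],pad=25,steps=(.006,.006,.006,.1,.05),save='tilt%d'%(a*100))
```

```text
[0.442  0.1867 0.0985]
foot [0.4802 0.18   0.0087] axis [-0.2986  0.0519  0.953 ] tilt 0.3079069881275803 1-IoU 0.27157732010890706 H115 [0.4459 0.186  0.1183]
foot [0.4804 0.1805 0.0082] axis [-0.3042  0.043   0.9516] tilt 0.31228647305589224 1-IoU 0.2724543296922158 H115 [0.4454 0.1855 0.1177]
```

View pics/tilt36.png

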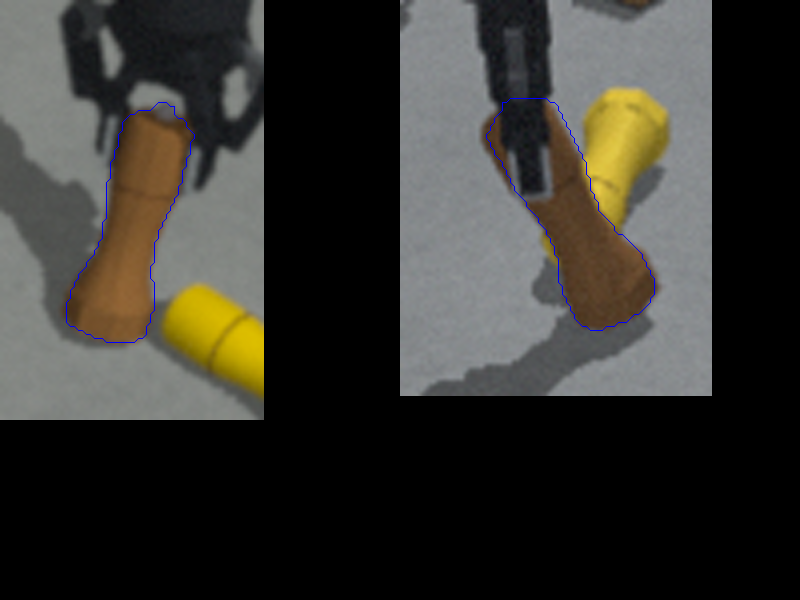

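The mill leans at about 0.31–0.36 rad in the grip, foot edge on the bench (side crop foot at (600,310)). Now I grip firmly and lift.

send_rows(offset=[[0,0,0],[0,0,0],[0,0,0],[0,0,0],[0,0,0],[0,0,-0.3],[0,0,-1],[0,0,-2],[0,0,-3.3],[0,0,-4.6],[0,0,-6],[0,0,-7.4],[0,0,-8.4],[0,0,-8.8],[0,0,-8.8]], spin=[0,0,0,0,0,0,0,0,0,0,0,0,0,0,0], gripper=30, squeeze=70)

```text
clock: 17.53
tcp_pos: [0.4435, 0.187, 0.3219]
eef_rot: [[-0.985, 0.172, 0.006], [0.172, 0.985, 0.002], [-0.005, 0.003, -1.0]]
wrist_force: [0.3, -0.5, -2.0]
opening: 0.0425
gripper_force: 71.4
```

```bash
sed -i 's|^def fit(|def valid(c,box):\n    h=cv2.cvtColor(c["img"][box[1]:box[3],box[0]:box[2]],cv2.COLOR_BGR2HSV);f=((h[...,2]<62)\&(h[...,1]<110)).astype(np.uint8)\n    return 1.-cv2.dilate(cv2.morphologyEx(f,cv2.MORPH_OPEN,np.ones((3,3))),np.ones((3,3)))\ndef fit(|; s|ms=\[brown(c,b) for c,b in views\]|ms=[brown(c,b) for c,b in views];vv=[valid(c,b) for c,b in views]|; s|for (c,b),m in zip(views,ms):|for (c,b),m,v in zip(views,ms,vv):|; s|r=render(c,o,z,b);t+=|r=render(c,o,z,b)*v;m=m*v;t+=|' fit.py
cat > now.py <<'E'
from pose import *
import sys
def go(save=None):
    t=bot.state()['tcp_pos'];print(t)
    a=.34;z=np.array([-.985*np.sin(a),.174*np.sin(a),np.cos(a)]);o=t+[0,0,.018]-.115*z
    o,z=held([*o,z[0],z[1]],pad=25,steps=(.006,.006,.006,.1,.05),save=save)
    x,L,n,ey=pickle.load(open('stand.pkl','rb'));ex=np.cross(ey,n)
    B=np.array([ex,ey,n]);print('in lens frame',B@(o-L),'angle',np.arccos(z@n))
    # tool shift to put the foot at 90 mm on the line
    R=bot.state()['eef_rot'];print('shift units',R.T@(L+.09*n-o)/.025)
if __name__=='__main__': go(sys.argv[1] if len(sys.argv)>1 else None)
E
python3 now.py air1
```

```text
[0.4435 0.187  0.3219]
foot [0.4846 0.1793 0.2289] axis [-0.3462  0.0525  0.9367] tilt 0.3577654301714776 1-IoU 0.25586894355476286 H115 [0.4448 0.1853 0.3366]
in lens frame [-0.1079  0.5032  0.1724] angle 0.02652992257124063
shift units [ -5.0958 -20.1442   1.7135]
```

Held firmly, within 0.03 rad of the line of sight. I carry it over at this height.

send_rows(offset=[[-0.2,-0.8,0],[-0.5,-2.0,0],[-0.85,-3.3,0],[-1.2,-4.7,0],[-1.55,-6.1,0],[-1.9,-7.5,0],[-2.25,-8.9,0],[-2.6,-10.3,0],[-2.95,-11.7,0],[-3.3,-13.1,0],[-3.65,-14.5,0],[-4.0,-15.9,0],[-4.35,-17.2,0],[-4.65,-18.4,0],[-4.9,-19.3,0],[-5.05,-19.9,0],[-5.1,-20.1,0],[-5.1,-20.1,0],[-5.1,-20.1,0],[-5.1,-20.1,0]], spin=[0,0,0,0,0,0,0,0,0,0,0,0,0,0,0,0,0,0,0,0])

```text
clock: 19.3
tcp_pos: [0.4815, -0.3289, 0.3184]
eef_rot: [[-0.985, 0.171, -0.0], [0.171, 0.985, 0.001], [0.0, 0.001, -1.0]]
wrist_force: [-0.4, -0.3, -1.9]
opening: 0.0425
gripper_force: 71.8
```

```bash
python3 now.py air2
```

```text
[ 0.4815 -0.3289  0.3184]
foot [ 0.5206 -0.3352  0.2286] axis [-0.3058  0.0834  0.9485] tilt 0.32248657179665513 1-IoU 0.2028997750908088 H115 [ 0.4854 -0.3256  0.3376]
in lens frame [0.0107 0.0031 0.131 ] angle 0.030689339416217935
shift units [-0.1301 -0.1231  1.6907]
```

send_rows(offset=[[0,0,0.4],[-0.05,-0.05,0.9],[-0.1,-0.1,1.3],[-0.1,-0.1,1.6],[-0.1,-0.1,1.7],[-0.1,-0.1,1.7],[-0.1,-0.1,1.7],[-0.1,-0.1,1.7]], spin=[0,0,0,0,0,0,0,0])

```text
clock: 20.07
tcp_pos: [0.4837, -0.3334, 0.2769]
eef_rot: [[-0.985, 0.172, 0.001], [0.172, 0.985, -0.001], [-0.001, -0.001, -1.0]]
wrist_force: [0.6, 0.1, -2.3]
opening: 0.0427
gripper_force: 71.7
```

Run:
```python
from now import *
go()
x,L,n,ey=pickle.load(open('stand.pkl','rb'));ims=[]
for nm,w in (('scene',100),('side',200)):
    c=snap(nm);m=proj(c,L+.1*n)[0].astype(int);x0,y0=m-[w//2,int(w*.6)]
    x0=max(x0,0);y0=max(y0,0);h=int(w*1.25)
    im=c['img'][y0:y0+h,x0:x0+w];s=400/w;im=cv2.resize(im,None,fx=s,fy=s,interpolation=cv2.INTER_CUBIC)
    b=[o for o in np.linspace(0,.238,60)]
    for a in (0,.09,.238):
        p=((proj(c,L+a*n)[0]+.5-[x0,y0])*s-.5).astype(int);cv2.circle(im,tuple(map(int,p)),3,(0,255,0),-1)
    p=[tuple(map(int,((proj(c,L+a*n)[0]+.5-[x0,y0])*s-.5))) for a in (0,.238)];cv2.line(im,p[0],p[1],(0,255,0),1)
    ims.append(cv2.copyMakeBorder(im[:500],0,500-min(500,im.shape[0]),0,400-im.shape[1],cv2.BORDER_CONSTANT))
cv2.imwrite('pics/final.png',np.hstack(ims))
```

```text
[ 0.4837 -0.3334  0.2769]
foot [ 0.5227 -0.3403  0.1867] axis [-0.3157  0.0819  0.9453] tilt 0.33223187238145735 1-IoU 0.1986581520219694 H115 [ 0.4864 -0.3309  0.2954]
in lens frame [-0.0001 -0.0016  0.0905] angle 0.025341406089766722
shift units [-0.0103  0.0659  0.0168]
```

View pics/final.png

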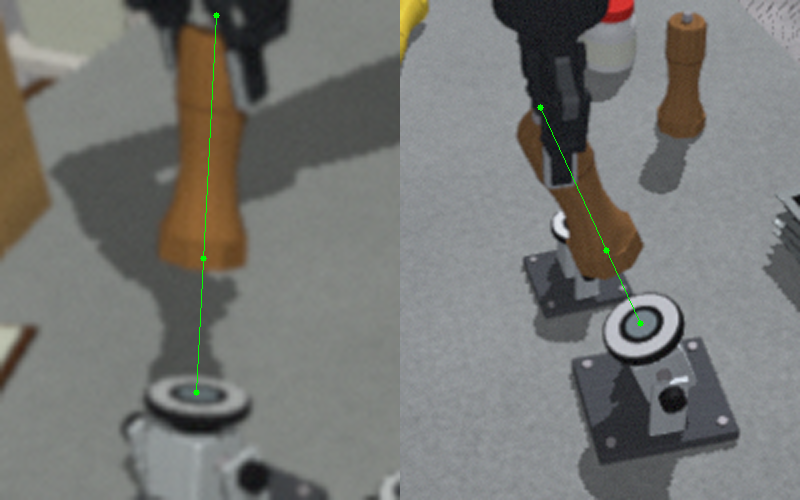

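The final view shows the foot facing the lens. The line of sight runs from the glass (196,392) through the foot centre (203,258) in the scene half, and the side half agrees. The fit puts the foot 90.5 mm from the glass, 1.6 mm off the line, and the axis within 0.03 rad. I hand it in.

```bash
python3 -c "
from rig import bot
s=bot.state();print(s['qvel'],s['gripper_force']);print(bot.job_done())"
```

```text
[ 0.00869738  0.02866289  0.12441272 -0.0356614   0.04471993 -0.05047585] 71.72232768964022
the job is handed in; nothing more can be done
None
```

I stood the mill up and let it go, and it stayed upright by itself; I then took it by the head and handed it in held still before the camera, foot about 90 mm from the glass and 2 mm off centre, axis within about 0.03 rad by my image fit, but no verdict came back.

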